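# Open up the ratchet book rack

## Robot

A 6-joint arm with a two-finger parallel gripper is mounted at the origin on the work surface. World frame = base frame: x ahead of the robot, y to its left, z up, the work surface at z = 0. Lengths are in mm, angles in degrees, forces in N, time in s.
With the tool pointing down it reaches from about 350 to 875 mm from the base axis. Payload 15.5 kg.
Tool frame: the origin (TCP) lies midway between the tips of the shut fingers; the grasp point (between the pads) lies 19 mm behind it; z points along the fingers, y is the line along which they close (so a half turn about z gives the same grasp; the last joint's range is limited). The gripper opens to 85 mm and grips with 20 to 120 N. Pads are 22 mm wide; open, the fingers measure 114 mm over their backs; the gripper's body (76 mm by 85 mm) begins 54 mm behind the grasp point. The pads swing forward as they close: fully open they stand 13 mm farther back than shut.
Start: joints at [69.185, 28.281, 77.091, -0, 74.628, -5.472], TCP at [165.377, 602.725, 231.277] pointing down, gripper open.
Joint ranges: [-166.48, 166.48], [-47.26, 123.95], [12.59, 153.08], [-70.14, 250.14], [6.76, 159.57], [-176.63, 176.63]. Speed limits (degrees/s): [108.29, 108.29, 147.25, 172.46, 172.46, 172.46].

## Interface

Orientations are given as [roll, pitch, yaw] about the fixed x, y, z axes, in that order (R = Rz(yaw) Ry(pitch) Rx(roll)).
In Python, from workcell import * gives the robot as it stands. Calls block until the motion is done:
- move_to(position, orientation): joint-space move of the TCP to a pose.
- move_linear(position, attitude=None, speed=150): straight line of the TCP; attitude=None keeps the orientation; speed is the mean speed in mm/s.
- move_j(angles): joint-space move.
- command_gripper(opening, strength=None): finger opening in mm; strength is the grip in N (None keeps the last); returns when the fingers have stopped.
- hold(seconds).
- solve_ik(position, orientation): joint angles nearest the present ones, or None.
- sense(): the state.
- camera(name): name is "side" or "top"; returns (picture, depth): 420x560x3 uint8, red, green, blue; 420x560 float32, mm along the optical axis (not along the pixel's ray), 0 where there is no reading.
- camera_model(name): a dict with "intrinsics" (3x3 intrinsics, pixels), "k1" (the pictures are not rectified: a ray, as slopes to the right and down, at radius r is drawn at 1 + k1 r^2 times it, then the intrinsics apply), "cam_to_world" (4x4, takes a point from camera to world coordinates). Camera axes: x right, y down, z forward; pixel columns grow to the right and rows downward; lengths in mm; the calibration is good to about 2 mm. A picture is of the moment at which its call begins. camera_model takes no time and is no camera call.
A pose or a line that the arm cannot do raises PlanningError and nothing moves.
- close_job(): hands the job in; it is judged then, once.
The state is a dict: "time_s": time; "qpos": joint angles; "dq": joint speeds; "joint_torque": joint torques, N m; "ee_pos": TCP position; "ee_rot": TCP orientation; "ft_force": force on the tool from outside, world axes, zero at the start; "moment": the same for the moment, N m; "opening": finger opening in mm; "gripper_force": force on a finger pad.
Only numpy, scipy, OpenCV 4.12 (cv2) and the standard library are available. Lean on these libraries where they do the work, as an engineer would, in place of code of your own. Each camera call takes 0.05 s, during which the arm holds its last target. There are 200 camera calls.

## Task

Make room for more books in the small ratchet book rack on the dresser: with the fingertips press down the release pad on its sliding end and, keeping the pad down, push the sliding end back along the toothed bar, away from the books, until it meets the stop at the end of the bar; then let the pad spring up so the ratchet holds it there. Only press and push: do not pick anything up, do not shove the rack along the dresser or tip it, leave the books standing, and do not disturb the cat, the shoehorn, the pot or the watch box.

Things in the scene. Friction and masses are not known exactly. Their poses are not given: they have to be found in the camera images.
- rack: Aluminium book rack, 340 mm long (its y), 120 mm wide (its x), loose on rubber feet, about 2.7 kg; slides only if pushed with some 20 N or more. Origin: centre of its underside, z up. Fixed end plate, 158 mm high, at y -170 to -162 mm; the books stand beside it on two runners (tops 16 mm up). The toothed bar lies between the runners, along y at x = 0.
- sliding_end (a joint): Position of the sliding end along the bar, m: grows to the rack's +y, away from the books; 0.130 at the stop, 0.005 to 0.045 at the start. Rub 1.5 N. While the release is up the ratchet lets it move to +y by one tooth (8 mm) at most.
- slide_plate (a point): Top middle of the inner (book-side) face of the sliding end's upright plate, 133 mm above the dresser; the plate is 120 mm wide (rack x), 6 mm thick. From this face the foot reaches 116 mm to rack +y over the bar, carrying release pad and thumb rest.
- end_stop (a point): Top middle of the end stop's inner face, at rack y = +162 mm: a cross strip 8 mm thick and 34 mm high at the +y end of the bar, which the foot of the sliding end meets.
- release (a joint): How far the release pad is pressed down, m: 0 up, 0.008 fully down on its stop. Spring return, 2 N at the top, 5 N fully down. The pawl is clear of the teeth from about 0.005 on. Let go, the pad rises (with the pawl on a tooth's ramp it may stay down up to 0.004).
- release_pad (a point): Centre of the level top of the release pad, a ribbed black plastic pad 44 mm (rack x) by 52 mm (rack y) on the foot of the sliding end; 47 mm above the dresser when up, 39 mm fully down, clear above its 37 mm high grey housing. The upright plate is 68 mm away on the book side (-y). Axes: the rack's.
- thumb_rest (a point): On the thumb rest's face that looks to the books, middle of its width, 58 mm above the dresser. The thumb rest is a grey wall, part of the sliding end, at the +y end of the pad: 60 mm wide (rack x), 12 mm thick, top 68 mm up, face 29.5 mm from mid-pad. A fingertip on the pad can push it to +y. Axes: the rack's.
- book_thick: Brown hardback, 115 x 26 x 172 mm (rack x, y, height), standing loose in the rack next to the fixed end; about 0.4 kg. Origin: centre of its underside, z up.
- book_short: Beige hardback, 105 x 20 x 148 mm, standing loose next to the thick one; about 0.25 kg. Origin: centre of its underside, z up.
- book_thin: Dark hardback, 110 x 18 x 160 mm, standing loose nearest the sliding end; about 0.25 kg. Origin: centre of its underside, z up.
- cat: Bystander: seated ceramic alebrije cat, about 85 x 60 mm and 100 mm high, loose, on the far side of the rack. Origin: centre of its underside, z up.
- shoehorn: Bystander: folded aluminium shoehorn lying flat on the robot's side of the rack, 34 x 150 x 14 mm (its own x, y, z), loose. Origin: centre of its underside.
- pot: Bystander: terracotta pot of pebbles, 124 mm across the rim, 100 mm high, loose. Origin: centre of its underside, z up.
- watch_box: Bystander: stainless steel watch box with hinged glass lid, 140 x 200 mm (its own x, y), 71 mm high, fixed. Origin: centre of its underside, z up.
- watch_lid (a joint): Opening angle of the watch box's glass lid, rad, 0 shut (stays so); hinged on its far edge.

How it is judged:
By the outcome, as a careful person would: the job done as asked, in the order asked, and still so for the second after the job is handed in, with the robot touching nothing.
It also fails if it takes over 35 s, if anything falls off the work surface, if the arm or the gripper's body presses on something with over 40 N, if the wrist force passes 120 N, or if a joint passes its speed limit or range.

## Working session

There is one attempt and no reset: what is moved stays moved. The work goes in short steps, each a Python script; the robot and the scene stay as the last script left them, time stands still between calls to the robot, and variables do not carry over. Pictures are saved under pics/ and viewed, at most 10 in all, crops included, and the job is handed in when it is done.

```bash
mkdir -p pics; cat > h.py <<'E'
from workcell import *
import numpy as np, cv2
def snap(tag):
    for n in ("side","top"):
        p,d=camera(n); cv2.imwrite(f"pics/{tag}_{n}.png",cv2.cvtColor(p,cv2.COLOR_RGB2BGR)); np.save(f"pics/{tag}_{n}.npy",d)
def ray(name,u,v):
    m=camera_model(name);K=np.array(m["intrinsics"]);T=np.array(m["cam_to_world"])
    s=cv2.undistortPoints(np.array([[[u,v]]],float),K,np.array([m["k1"],0,0,0.]))[0,0]
    return T[:3,3],T[:3,:3]@np.array([s[0],s[1],1])
def onz(name,u,v,z):
    o,d=ray(name,u,v); return o+d*(z-o[2])/d[2]
def bydepth(name,D,u,v):
    o,d=ray(name,u,v); return o+d*D[int(v),int(u)]
E
python3 - <<'E'
from h import *
snap("a")
for n in("side","top"):
    print(n,np.round(camera_model(n)["cam_to_world"],2).tolist(),camera_model(n)["k1"])
s=sense();print(s["time_s"],s["ee_rot"],s["opening"])
E
```

```text
side [[0.22, -0.72, 0.66, -106.05], [-0.97, -0.17, 0.14, -176.34], [0.01, -0.68, -0.74, 839.58], [0.0, 0.0, 0.0, 1.0]] -0.08330799474216144
top [[0.0, -0.99, 0.11, 415.34], [-1.0, -0.0, 0.01, -36.28], [-0.01, -0.11, -0.99, 1480.5], [0.0, 0.0, 0.0, 1.0]] -0.048951025541767196
0.1 [-1.79942585e+02 -4.79842491e-03  1.64656370e+02] 85.47652806871545
```

View pics/a_top.png

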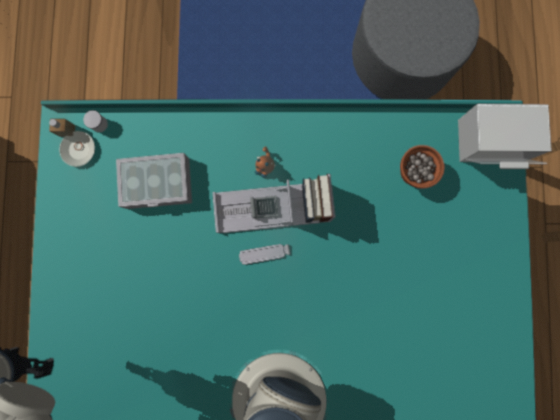

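View pics/a_side.png

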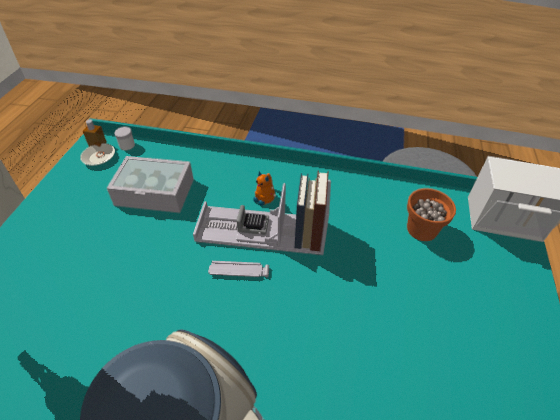

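The top view shows the rack with the end stop at u≈217, the pad at about (265,206), the plate at u≈290 and the books at u≈305–332. The cat is at (264,160), the shoehorn at (264,254). Next I'll crop in and measure.

```bash
python3 - <<'E'
from h import *
t=cv2.imread("pics/a_top.png");s=cv2.imread("pics/a_side.png")
a=cv2.resize(t[170:245,200:345],None,fx=5.4,fy=5.4,interpolation=cv2.INTER_CUBIC)[:300+105]
b=cv2.resize(s[165:255,185:335],None,fx=4,fy=4,interpolation=cv2.INTER_CUBIC)[:, :]
cv2.imwrite("pics/b1.png",a);cv2.imwrite("pics/b2.png",b)
for n,im,(u0,v0,u1,v1) in(("top",t,(252,195,279,218)),("side",s,(240,208,270,234))):
    g=im[v0:v1,u0:u1].max(2); m=(g<70).astype(np.uint8)
    k,l,st,c=cv2.connectedComponentsWithStats(m)
    for i in range(1,k):
        if st[i,4]>15:
            q=c[i]+[u0,v0]; print(n,q,st[i],onz(n,*q,45).round(1))
D=np.load("pics/a_top.npy")
for u,v in [(219,200),(219,225),(265,206),(292,190),(292,225),(265,165),(264,254),(330,200)]: print(u,v,bydepth("top",D,u,v).round(1))
E
```

```text
top [262.24742268 207.71134021] [  2   4  21  19 194] [557.5  49.5  45. ]
side [251.11550152 222.43161094] [  0   2  26  24 329] [550.9  46.8  45. ]
219 200 [583. 180.  19.]
219 225 [508.9 179.6  13.7]
265 206 [561.8  41.2  52.1]
292 190 [613.7 -37.   14.2]
292 225 [ 5.101e+02 -3.710e+01 -2.000e-01]
265 165 [676.   40.2  85.6]
264 254 [423.5  45.3  13.4]
330 200 [ 564.  -136.7  186.8]
```

View pics/b1.png

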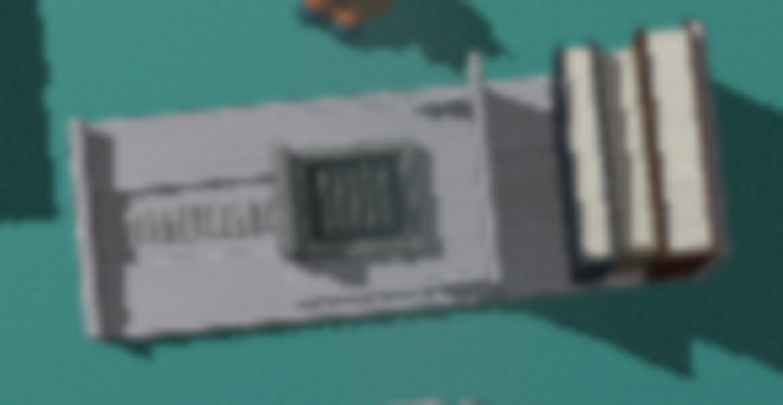

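View pics/b2.png

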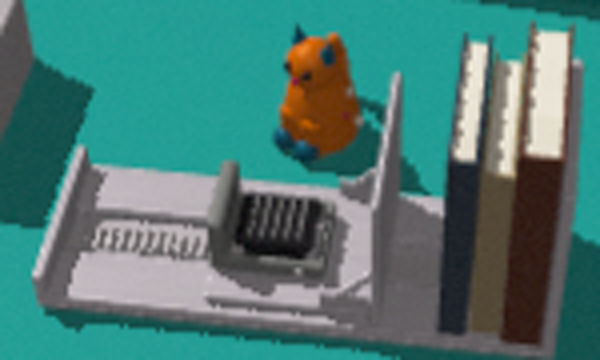

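The crops show the pad at b1 (312–408, 160–240), the end stop strip from (77,122) to (96,337), and the plate top from (474,55) to (492,280).

```bash
python3 - <<'E'
from h import *
f=lambda x,y,z:onz("top",200+(x+.5)/5.4-.5,170+(y+.5)/5.4-.5,z)
g=lambda x,y,z:onz("side",185+(x+.5)/4-.5,165+(y+.5)/4-.5,z)
ang=lambda a,b:np.degrees(np.arctan2(*(a-b)[1::-1]))
a,b=f(77,122,34),f(96,337,34); print("stop",a,b,(a+b)/2,ang(a,b))
a,b=f(474,55,133),f(492,280,133); print("plate",a,b,(a+b)/2,ang(a,b))
print("pad top",f(360,200,47)," side",g(280,222,47))
a,b=g(398,75,133),g(378,180,133);print("plate side",a,b,(a+b)/2,ang(a,b))
a,b=g(82,150,34),g(42,275,34);print("stop side",a,b,(a+b)/2,ang(a,b))
a,b=f(95,338,16),f(480,300,16);print("edge",a,b,ang(a,b))
a,b=f(80,121,16),f(470,83,16);print("edge2",a,b,ang(a,b))
print("rest",g(232,165,68), g(212,250,60))
for y in(160,100,60): print(solve_ik([556,43,y],[180,0,180]),solve_ik([556,43,y],[180,0,90]))
E
```

```text
stop [604.42288537 193.40346391  34.        ] [487.07179294 181.01722077  34.        ] [545.74733916 187.21034234  34.        ] 6.0251806943694834
plate [625.98746588 -24.22299464 133.        ] [511.29244393 -33.52391658 133.        ] [568.63995491 -28.87345561 133.        ] 4.636121285260384
pad top [560.47031088  37.77270471  47.        ]  side [559.0612095   39.44730937  47.        ]
plate side [624.74302126 -23.73092475 133.        ] [532.84208305 -32.07130256 133.        ] [578.79255216 -27.90111366 133.        ] 5.1856156065985735
stop side [602.10337146 194.647547    34.        ] [489.8784304  180.83740075  34.        ] [545.99090093 187.74247388  34.        ] 7.015418343456427
edge [487.41496919 184.26230353  16.        ] [508.63985627 -26.72709082  16.        ] 95.74445454329633
edge2 [607.33400553 194.60697844  16.        ] [628.63557987 -20.9966884   16.        ] 95.64249300527946
rest [582.31248591  77.87343151  68.        ] [515.26466356  71.57599555  60.        ]
[ -1.71286447  27.57634396  91.59267991   0.          60.83097614
 -91.71286447] [-1.71286447e+00  2.75763440e+01  9.15926799e+01 -2.54444375e-14
  6.08309761e+01 -1.71286447e+00]
[ -1.71286447  32.29248001  94.77974616   0.          52.92777383
 -91.71286447] [-1.71286447e+00  3.22924800e+01  9.47797462e+01 -2.54444375e-14
  5.29277738e+01 -1.71286447e+00]
[ -1.71286447  35.77033001  96.42224154   0.          47.80742845
 -91.71286447] [-1.71286447e+00  3.57703300e+01  9.64222415e+01 -2.54444375e-14
  4.78074285e+01 -1.71286447e+00]
```

```bash
python3 - <<'E'
from h import *
Y=np.radians(5.6); d=np.array([-np.sin(Y),np.cos(Y),0])
pad=np.array([559.8,38.5,0]); P=pad+8*d
att=[180,0,95.6]
command_gripper(0)
move_to(P+[0,0,150],att)
move_linear(P+[0,0,60],speed=120)
s=sense();f0=s["ft_force"];print(s["time_s"],s["ee_pos"],s["ee_rot"],f0)
for z in(50,48,46,44,42,40.5):
    move_linear(P+[0,0,z],speed=30); hold(.1); s=sense(); f=s["ft_force"]-f0; print(z,s["ee_pos"].round(1),f.round(1))
    if abs(f[2])>12: break
print(s["time_s"]); snap("c")
t=cv2.imread("pics/c_top.png")[170:245,200:345];q=cv2.imread("pics/c_side.png")[150:255,185:335]
cv2.imwrite("pics/c.png",np.vstack([cv2.resize(t,(580,300)),cv2.resize(q,(429,300)) if 0 else cv2.copyMakeBorder(cv2.resize(q,(429,300)),0,0,0,151,0)]))
E
```

```text
4.2083 [559.40964931  46.53872244  60.56784133] [1.79951155e+02 5.12538499e-03 9.56096319e+01] [ 0.63863818 -0.17002377  0.24609581]
50 [559.   46.5  50. ] [-0.5  0.4  0. ]
48 [559.   46.5  48. ] [-1.3 -0.5 -0.6]
46 [559.2  46.5  46.1] [0.4 0.3 1.5]
44 [559.2  46.5  44.1] [0.9 0.8 3.3]
42 [559.1  46.5  42. ] [ 1.6 -0.1  3.8]
40.5 [559.1  46.5  40.5] [1.9 0.6 4.3]
6.5417
```

View pics/c.png

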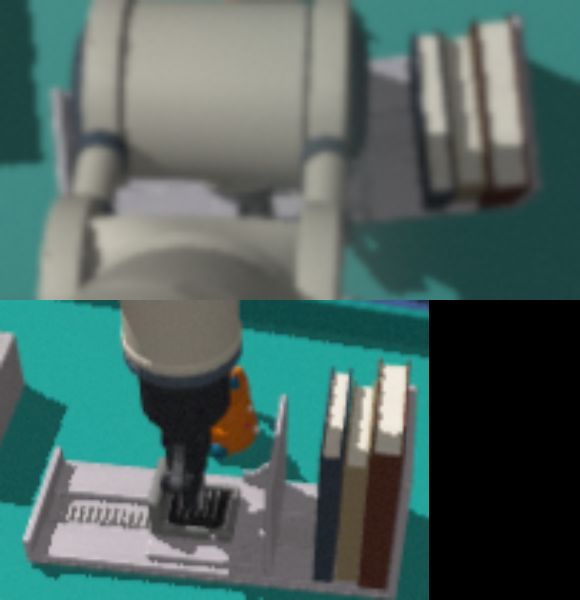

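The fingertips hold the pad down 6.5 mm, at about 4 N, just short of the thumb rest (side crop, about (185,500)). Now push.

```bash
python3 - <<'E'
from h import *
Y=np.radians(5.6); d=np.array([-np.sin(Y),np.cos(Y),0])
P=np.array([559.8,38.5,40.3])+8*d; f0=np.array([.6,-.2,.2]); s0=0
x=0
while x<140:
    x+=5 if x<80 else 1.5
    move_linear(P+x*d,speed=40 if x<80 else 20)
    if x>80: hold(.05)
    s=sense(); f=s["ft_force"]-f0; print(round(x,1),s["ee_pos"].round(1),f.round(1),round(f@d,1),round(s["time_s"],2))
    if f@d<-7: hold(.1); f=sense()["ft_force"]-f0; print(f.round(1)); 
    if f@d<-7: break
    if s["time_s"]>20: break
snap("d")
t=cv2.imread("pics/d_top.png")[170:245,200:345];q=cv2.imread("pics/d_side.png")[150:255,185:335]
cv2.imwrite("pics/d.png",cv2.resize(q,(800,560)))
E
```

```text
5 [558.5  51.9  40.3] [2.1 2.4 4.9] 2.2 6.92
10 [558.   56.8  40.3] [1.  2.3 5.2] 2.2 7.19
15 [557.5  61.7  40.3] [1.6 2.7 4.3] 2.6 7.47
20 [557.   66.7  40.3] [1.2 2.7 5.3] 2.5 7.74
25 [556.5  71.7  40.3] [0.7 2.2 5. ] 2.1 8.02
30 [555.9  76.7  40.3] [-0.9  1.9  4.5] 1.9 8.29
35 [555.4  81.6  40.3] [-1.2  1.9  4.3] 2.0 8.57
40 [554.9  86.6  40.2] [-1.9  1.5  4.3] 1.7 8.84
45 [554.5  91.6  40.3] [-2.   1.3  4.3] 1.5 9.12
50 [553.9  96.6  40.2] [-2.3  0.4  4.4] 0.6 9.39
55 [553.5 101.5  40.2] [-3.4  1.1  4.8] 1.4 9.67
60 [553.  106.5  40.3] [-4.1  1.9  4.2] 2.3 9.94
65 [552.7 111.5  40.3] [-2.9  1.3  4.8] 1.6 10.22
70 [552.2 116.4  40.3] [-1.6  1.   4.3] 1.2 10.49
75 [551.7 121.4  40.3] [-2.1  1.2  3.7] 1.4 10.77
80 [551.2 126.3  40.3] [-1.3  1.   4.2] 1.1 11.17
81.5 [551.1 127.7  40.3] [-3.   1.7  4.5] 2.0 11.47
83.0 [550.9 129.1  40.3] [-2.9  0.4  4.5] 0.7 11.77
84.5 [550.7 130.6  40.3] [-2.   1.1  5.2] 1.3 12.07
86.0 [550.6 132.2  40.3] [-2.6  1.5  4.8] 1.7 12.37
87.5 [550.4 133.7  40.3] [-2.5  0.4  4.9] 0.6 12.67
89.0 [550.3 135.1  40.3] [-3.9  2.2  4.5] 2.6 12.97
90.5 [550.1 136.
[... 313 characters left out ...]
  40.3] [-3.3  0.8  3.4] 1.1 15.07
101.0 [549.1 147.1  40.3] [-3.3  0.6  4.2] 0.9 15.37
102.5 [549.  148.6  40.3] [-3.7  1.8  5.4] 2.1 15.67
104.0 [549.  150.   40.3] [-2.2 -0.4  3.9] -0.1 15.97
105.5 [549.  151.6  40.4] [ 0.5 -1.6  4. ] -1.7 16.27
107.0 [548.8 153.1  40.4] [1.2 0.4 5.1] 0.2 16.57
108.5 [548.5 154.6  40.3] [-0.2 -1.1  4.3] -1.0 16.87
110.0 [548.2 156.   40.3] [ 0.7 -0.5  3.6] -0.6 17.17
111.5 [548.  157.5  40.3] [-0.6 -0.8  4.2] -0.8 17.47
113.0 [548.  159.   40.3] [-0.8 -1.4  4.4] -1.3 17.77
114.5 [547.8 160.5  40.3] [-1.2 -0.8  5.4] -0.7 18.07
116.0 [547.7 161.9  40.3] [-1.1 -2.8  4.2] -2.7 18.37
117.5 [547.6 162.2  40.3] [  0.1 -16.    5.2] -15.9 18.67
[  1.5 -15.7   5.1]
```

View pics/d.png

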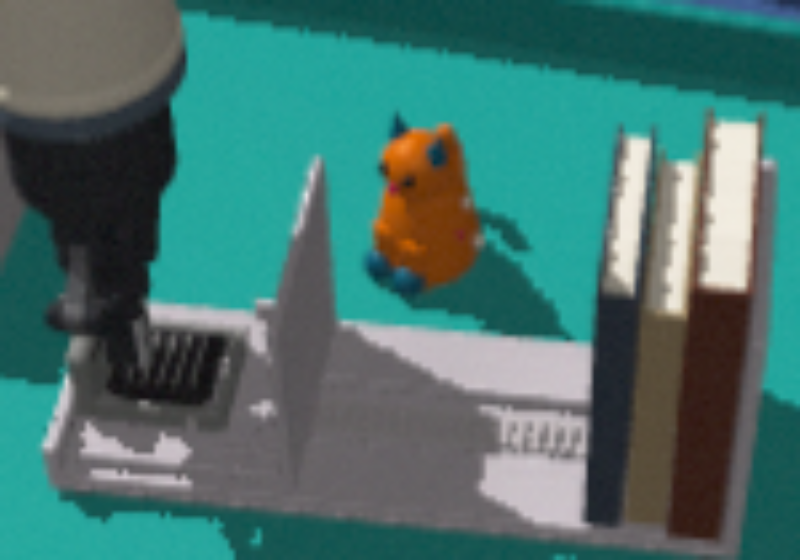

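The push force rose sharply at y≈162, and the foot is against the stop with the books and cat still standing. I'll ease off to a light contact so the slide isn't dragged back, then lift.

```bash
python3 - <<'E'
from h import *
Y=np.radians(5.6); d=np.array([-np.sin(Y),np.cos(Y),0])
P=np.array([559.8,38.5,0])+8*d; f0=np.array([.6,-.2,.2])
move_linear(P+116.8*d+[0,0,40.3],speed=10); print((sense()["ft_force"]-f0).round(1))
for z in(44,50): move_linear(P+116.8*d+[0,0,z],speed=30); print((sense()["ft_force"]-f0).round(1))
move_linear(P+113*d+[0,0,90],speed=100)
move_linear(P+113*d+[0,0,200],speed=150)
move_to([300,380,300],[180,0,140])
snap("e"); s=sense(); print(s["time_s"],(s["ft_force"]-f0).round(1))
t=cv2.imread("pics/e_top.png")[145:245,200:345];q=cv2.imread("pics/e_side.png")[150:255,185:335]
cv2.imwrite("pics/e.png",np.vstack([cv2.resize(t,(430,297)),cv2.resize(q,(430,301))]))
D=np.load("pics/e_side.npy");
E
```

```text
[ 0.6 -8.1  4.5]
[-0.1 -9.1  6.3]
[-0.8 -8.7  4.5]
22.5833 [ 0.4 -0.4  0.2]
```

View pics/e.png

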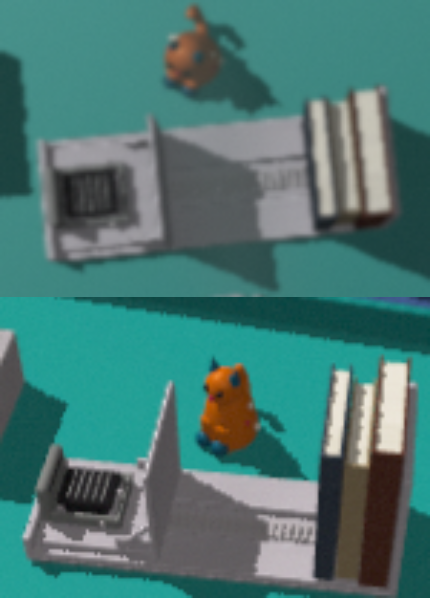

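The pad looks up, the slide is at the stop end and everything is standing. A quick numeric check of the plate-to-stop gap, pad height and rack shift.

```bash
python3 - <<'E'
from h import *
f=lambda x,y,z:onz("top",200+(x+.5)/2.966-.5,145+(y+.5)/2.97-.5,z)
Y=np.radians(5.6); d=np.array([-np.sin(Y),np.cos(Y),0])
p=(f(152,118,133)+f(167,247,133))/2; s=(f(43,142,34)+f(53,260,34))/2
print("stop",s,"gap centre-centre (expect 117)",(s-p)@d)
pad=f(91,193,47);print("pad",pad,"stop-pad (expect ~46)",(s-pad)@d)
for n,c in(("top",(200+91/2.966,145+193/2.97)),("side",(185+92/2.867,150+(492-297)/2.867))):
    D=np.load(f"pics/e_{n}.npy"); print(n,np.median([bydepth(n,D,c[0]+i,c[1]+j)[2] for i in range(-3,4) for j in range(-3,4)]))
# change check over the rest of the scene
a,b=[cv2.imread(f"pics/{k}_top.png").astype(int) for k in"ae"]
m=(abs(a-b).max(2)>40).astype(np.uint8); k,l,st,c=cv2.connectedComponentsWithStats(m); print([x.tolist() for x in st[1:] if x[4]>12])
E
```

```text
stop [545.0025948  186.48671229  34.        ] gap centre-centre (expect 117) 118.29830923166993
pad [551.51571261 142.26379949  47.        ] stop-pad (expect ~46) 44.64742344988868
top 47.533159246188006
side 49.8552026605289
[[250, 184, 18, 14, 95], [288, 186, 18, 40, 445], [279, 189, 9, 3, 21], [218, 195, 3, 6, 16], [220, 200, 27, 27, 525], [244, 200, 45, 30, 298], [299, 226, 29, 14, 176], [266, 229, 27, 13, 178], [0, 272, 157, 148, 12573], [231, 324, 187, 96, 4562], [127, 364, 14, 9, 44], [141, 369, 7, 9, 29], [152, 369, 98, 51, 3129], [262, 376, 10, 7, 43], [272, 378, 18, 18, 208], [4, 382, 9, 5, 22], [245, 385, 80, 35, 739], [336, 384, 9, 8, 35], [0, 394, 25, 26, 460], [253, 412, 22, 8, 119]]
```

```bash
python3 -c "
from workcell import *
print(close_job())"
```

```text
the job is handed in; nothing more can be done
None
```

I pushed the sliding end back to its stop with the pad held down, then let the pad spring up. In the last pictures the pad is up, the rack hasn't shifted, the books are standing and nothing else was disturbed; the job is handed in at about 23 s.

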